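Level a tilted weighing platform with a wedge

ROBOT

A 6-joint arm with a two-finger parallel gripper is mounted at the origin on a cart in front of the work surface, level with it; the furniture and walls round the work are solid. World frame = base frame: x ahead of the robot, y to its left, z up, the work surface at z = 0. Lengths are in m, angles in rad, forces in N, time in s.
With the tool pointing down it reaches from about 0.35 to 0.95 m from the base axis. Payload 17.4 kg.
Tool frame: the origin (TCP) lies at the very end of the fingers, on their centre line; the grasp point (between the pads) lies 19 mm behind it; z points along the fingers, y is the line along which they close (so a half turn about z gives the same grasp; the last joint's range is limited). The gripper opens to 93 mm and grips with 3 to 60 N. Pads are 15 mm wide; open, the fingers measure 128 mm over their backs; the gripper's body (75 mm by 188 mm) begins 65 mm behind the grasp point.
Start: joints at [-1.319, 0.116, 1.442, -0, 1.584, -0.038], TCP at [0.193, -0.647, 0.19] pointing down, gripper open.
Joint ranges: [-2.83, 2.83], [-0.83, 2.19], [0.07, 2.5], [-1.14, 4.28], [0.01, 3], [-2.97, 2.97]. Speed limits (rad/s): [1.89, 1.89, 2.22, 3.14, 3.14, 3.14].

INTERFACE

Orientations are given as a rotation vector (axis times angle).
In Python, from cell import readout, optics, ticket gives the robot as it stands. The module is installed in compiled form; this text tells all that it offers.
- The arm moves only by the tool play_rows, never from a script. Its argument "commands" is a list that holds one entry, the list of rows, each a list of 5 numbers: the opening, from -1 (shut) to 1 (fully open), then the shift along the tool's x, y, z in cm, then the turn about the tool's z in rad. In form: [[[gripper, dx, dy, dz, yaw], ...]]. A call has 1 to 10 rows; each row shifts and turns the commanded pose from where the row before left it, along the tool's axes as they then stand; what a row does not reach is not made up. A row lasts 1/12 s, in which the tool goes at most 41.7 mm and 7.16 degrees, less where a joint would pass 70% of its speed; a pose out of reach is approached as far as the arm can. A call is refused whole if a number of a shift passes 4.17 or a number of a turn 0.125, either way. A call with a gripper value outside its range is refused whole. The fingers move at their own pace and stop on an object; "newtons" is the grip in N (left out, the last holds). Time passes only in rows, so rows that do not move let the fingers close. It gives the time, the measured TCP pose, the force, the opening and the grip force at its end, in the units of the state.
- readout.sense(): the state, without advancing time (a new reading comes with each control period).
- optics.grab_frame(name): name is "side" or "top"; returns a dict with "img" (420x560x3 uint8, blue, green, red), "K" (3x3 intrinsics, pixels), "k1" (the pictures are not rectified: a ray, as slopes to the right and down, at radius r is drawn at 1 + k1 r^2 times it, then the intrinsics apply), "pose" (4x4, takes a point from camera to world coordinates). Camera axes: x right, y down, z forward; pixel columns grow to the right and rows downward; lengths in m; the calibration is good to about 2 mm. A picture is of the moment at which its call begins. There is no depth.
- ticket.hand_in(): hands the job in; it is judged then, once.
The state is a dict: "clock": time; "q": joint angles; "dq": joint speeds; "joint_efforts": joint torques, N m; "ee_pos": TCP position; "ee_rot": TCP orientation; "contact_force": force on the tool from outside, world axes, zero at the start; "wrist_torque": the same for the moment, N m; "opening": finger opening in m; "gripper_force": force on a finger pad.
Only numpy, scipy, OpenCV 4.12 (cv2) and the standard library are available. Lean on these libraries where they do the work, as an engineer would, in place of code of your own. Each camera call takes 0.05 s, during which the arm holds its last target. There are 200 camera calls.

TASK

The weighing platform hangs down on its right side, as seen from the robot. Take the tapered wooden wedge from among the flat wooden packers, push it thin end first under the middle of the low right edge until the pointer of the level on the platform stands inside the two thick centre marks, and leave the wedge there so that it holds the platform level.

Things in the scene. Friction and masses are not known exactly. Their poses are not given: they have to be found in the camera images.
- wedge: Loose plain wooden wedge, 120 mm long (its y), 40 wide (x), about 0.14 kg; the other two wooden pieces are flat packers. Origin: centre of its underside, +y to the thin end. 5 mm high at y = +60 mm, rising evenly to 32 mm at y = -30; from there to y = -60 the top is flat, 32 mm high: grip here, across the width.
- stand: Weighing platform, fixed: metal deck 150 (its x) by 180 mm (y), pivoted on a bar at its left side (y = +85 mm, axis 32 mm up). Origin on the table under its centre; the wedge goes in along +y. Free below but for the bar and two 18 mm rubber feet by the right edge, 58 mm either side of the middle. Mid-deck a panel with a dial facing the robot, top 126 mm up.
- deck (a joint): Tilt of the deck, rad: 0 level, negative = right edge low; -0.085 at the start, held down by its weight (3.5 N at the edge). The dial's black pointer magnifies it six times and leans away from the low side; the two thick centre marks stand for -0.023 and +0.023. Each mm the wedge goes in adds about 0.0017; pushed in by its whole slope it stands too high.
- deck_edge (a point): Middle of the rounded right edge of the deck, at its underside, 175 mm from the pivot. About 11 mm above the table at the start, 26 mm when level; the wedge's thin end is then about 70 mm past it.

How it is judged:
By the outcome, as a careful person would: the job done as asked, in the order asked, and still so for the second after the job is handed in, with the robot touching nothing.
It also fails if it takes over 38 s, if anything falls off the work surface, if the arm or the gripper's body presses on something with over 40 N, if the wrist force passes 120 N, or if a joint passes its speed limit or range.

## Working session

There is one attempt and no reset: what is moved stays moved. The work goes in short steps, Python scripts to look and compute and a tool call to move; the robot and the scene stay as the last step left them, time stands still between calls to the robot, and variables do not carry over. Pictures are saved under pics/ and viewed, at most 10 in all, crops included, and the job is handed in when it is done.

Besides the shell and the picture viewer there is one more tool, called as name(argument=value, ...), one argument or row to a line, values as JSON. play_rows: Moves the arm, as the interface text tells. Its arguments: {"type":"object","properties":{"commands":{"type":"array"},"newtons":{"type":"number"}},"required":["commands"]}

```bash
mkdir -p pics
cat > h.py <<'E'
import numpy as np, cv2
from cell import readout, optics, ticket
def grab(n,save=None):
    f=optics.grab_frame(n)
    if save: cv2.imwrite('pics/'+save,f['img'])
    return f
def ray(f,u,v):
    K=f['K'];k=float(f['k1']);d=np.array([(u-K[0,2])/K[0,0],(v-K[1,2])/K[1,1]])
    s=d.copy()
    for _ in range(30): s=d/(1+k*(s@s))
    T=f['pose'];r=T[:3,:3]@np.array([s[0],s[1],1]);return T[:3,3],r/np.linalg.norm(r)
def onz(f,u,v,z):
    o,r=ray(f,u,v);return o+r*(z-o[2])/r[2]
def tri(f,p,g,q):
    o,r=ray(f,*p);a,s=ray(g,*q)
    t=np.linalg.lstsq(np.c_[r,-s],a-o,rcond=None)[0]
    x=o+r*t[0];y=a+s*t[1];return (x+y)/2,np.linalg.norm(x-y)
def proj(f,P):
    T=f['pose'];c=T[:3,:3].T@(np.array(P)-T[:3,3]);s=c[:2]/c[2];s=s*(1+float(f['k1'])*(s@s))
    return f['K'][:2,:2]@s+f['K'][:2,2]
E
python3 - <<'E'
from h import *
import pickle
a=grab('side','side0.png');b=grab('top','top0.png')
pickle.dump((a,b),open('f0.pkl','wb'))
for f in(a,b):print(f['K'].round(1).tolist(),f['k1'],f['pose'].round(3).tolist())
s=readout.sense();print(s)
E
```

```text
[[497.8, 0.0, 281.8], [0.0, 497.8, 208.2], [0.0, 0.0, 1.0]] -0.09369438166798764 [[0.999, -0.0, 0.045, 0.5], [-0.038, -0.531, 0.846, -0.674], [0.023, -0.847, -0.531, 0.569], [0.0, 0.0, 0.0, 1.0]]
[[453.8, 0.0, 279.5], [0.0, 453.8, 204.8], [0.0, 0.0, 1.0]] -0.148225697572946 [[0.007, -0.985, 0.172, 0.415], [-1.0, -0.006, 0.005, 0.112], [-0.003, -0.172, -0.985, 0.896], [0.0, 0.0, 0.0, 1.0]]
{'clock': 0.1, 'q': array([-1.31878411e+00,  1.16416516e-01,  1.44219296e+00, -2.31769454e-06,
        1.58402016e+00, -3.77829721e-02]), 'dq': array([-0.00070892, -0.00216148, -0.00159113,  0.00163381,  0.00098523,
        0.00205649]), 'joint_efforts': array([ 1.26504299e-03, -7.22890806e+01, -6.23862648e+01,  7.81513145e-02,
        2.28066312e-02, -9.57370230e-05]), 'ee_pos': array([ 0.19283234, -0.64664136,  0.18979694]), 'ee_rot': array([-3.10765096e+00, -4.53469128e-01,  1.77706762e-04]), 'contact_force': array([ 0.87799619,  0.12714929, -0.18056126]), 'wrist_torque': array([-0.00223733, -0.02709036,  0.00395262]), 'gripper_force': 0.0, 'opening': 0.09308971348958854}
```

View pics/side0.png

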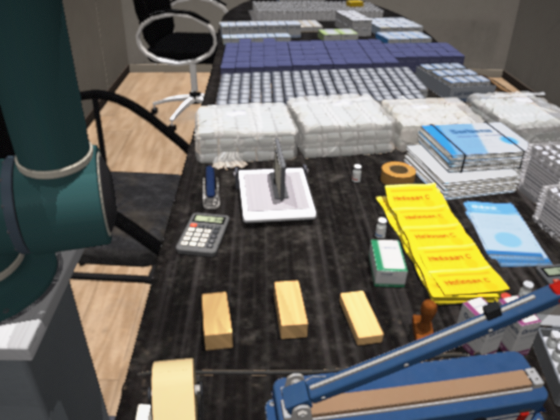

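View pics/top0.png

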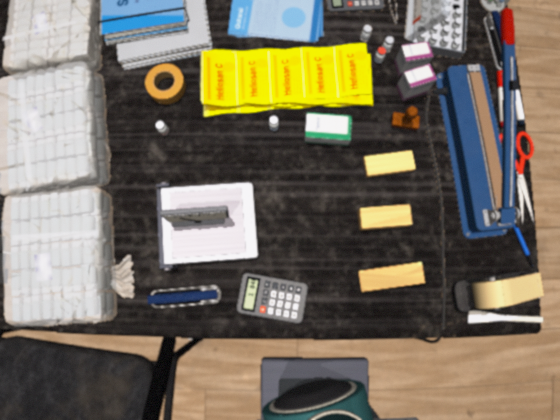

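Side view: the stand is at about (276,195) and three wooden pieces sit near (217,320), (291,308) and (361,317). In the top view the same pieces are at (392,277), (386,216) and (390,163), and the stand is at (210,222). I'll enlarge the pieces to tell which one is the wedge.

Run:
```python
import pickle,cv2,numpy as np
a,b=pickle.load(open('f0.pkl','rb'))
A=cv2.resize(a['img'][275:355,190:390],None,fx=4,fy=4,interpolation=2)
B=cv2.resize(b['img'][145:300,350:435],None,fx=4,fy=4,interpolation=2)
B=cv2.rotate(B,cv2.ROTATE_90_CLOCKWISE)  # (620 wide, 340)
B=cv2.resize(B,(456,250))
o=np.zeros((580,800,3),np.uint8);o[:320]=A;o[325:575,:456]=B
cv2.imwrite('pics/c1.png',o)
A=cv2.resize(a['img'][130:230,225:325],None,fx=4,fy=4,interpolation=2)
B=cv2.resize(b['img'][170:280,150:270],None,fx=3.3,fy=3.3,interpolation=2)
o=np.zeros((420,800,3),np.uint8);o[:400,:400]=A;o[:363,402:402+B.shape[1]]=B
cv2.imwrite('pics/c2.png',o)
```

```text
(no output)
```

View pics/c1.png

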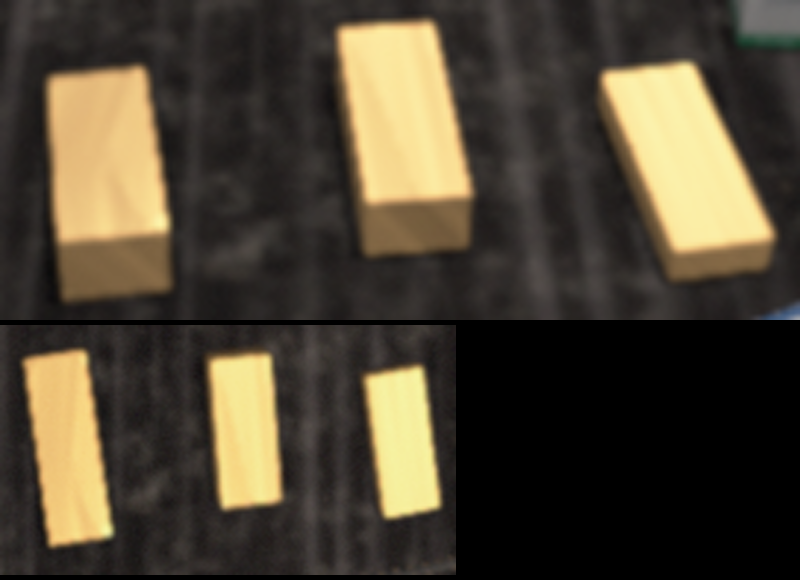

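View pics/c2.png

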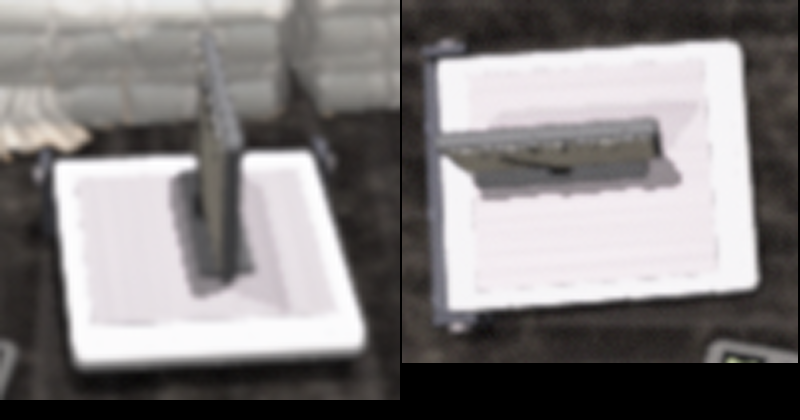

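The crops show the left piece is the longest, so it is likely the wedge. Its near face is tall, and its corners are readable in both views. In the top view the deck's right edge runs from about (740,40) to (758,290) in the crop. Next I triangulate the corners.

```bash
cat > m.py <<'E'
from h import *
import pickle
a,b=pickle.load(open('f0.pkl','rb'))
S=lambda x,y:(190+x/4-.4,275+y/4-.4)
def Tp(x,y): return (350+(y-325)/2.942-.4,300-x/2.942-.6)
P={'L':([(46,74),(147,66),(167,230),(58,242)],[(25,357),(87,350),(113,537),(49,546)]),
'M':([(337,24),(433,20),(471,193),(363,206)],[(208,356),(270,352),(282,500),(222,509)]),
'R':([(601,74),(692,63),(774,237),(674,251)],[(364,374),(422,366),(440,508),(384,518)])}
for n,(s,t) in P.items():
    X=[]
    for p,q in zip(s,t):
        x,e=tri(a,S(*p),b,Tp(*q));X.append(x);print(n,x.round(4),round(e,4))
    X=np.array(X);print('len',np.linalg.norm(X[0]-X[3]),np.linalg.norm(X[1]-X[2]),'w',np.linalg.norm(X[0]-X[1]),np.linalg.norm(X[3]-X[2]))
for p in [(64,300),(170,290)]: print('bottom L',onz(a,*S(*p),0).round(4))
# stand: deck corners  (far-left, far-right, near-right(edge+x), near-left) 
D=lambda x,y:(225+x/4-.4,130+y/4-.4); E=lambda x,y:(150+(x-402)/3.3-.4,170+y/3.3-.4)
for p,q in zip([(54,162),(308,152),(364,352),(76,362)],[(450,310),(438,58),(740,42),(758,288)][0:1]+[(438,58),(740,42),(758,288)]):
    x,e=tri(a,D(*p),b,E(*q));print('deck',x.round(4),round(e,4))
E
python3 m.py
```

```text
L [ 0.4022 -0.043   0.006 ] 0.0005
L [ 0.4436 -0.0388  0.0064] 0.0016
L [ 0.4587 -0.1582  0.0331] 0.0006
L [ 0.4184 -0.163   0.0322] 0.003
len 0.12387902713568803 0.12328691859191811 w 0.04165000906327821 0.040671381649470796
M [ 0.5224 -0.0402  0.03  ] 0.0028
M [ 0.563  -0.0385  0.0303] 0.0016
M [ 0.5712 -0.1384  0.0305] 0.0007
M [ 0.5308 -0.1432  0.0293] 0.0002
len 0.10332445550915823 0.10028816233759745 w 0.04060080725945076 0.040686059842292066
R [ 0.6312 -0.0577  0.0164] 0.0033
R [ 0.6708 -0.0531  0.018 ] 0.0016
R [ 0.6847 -0.1528  0.0191] 0.0014
R [ 0.6455 -0.158   0.0182] 0.0023
len 0.10138327186042773 0.10069529638737963 w 0.039878819089786556 0.03959543509400977
bottom L [ 0.4199 -0.1614  0.    ]
bottom L [ 0.459  -0.1569  0.    ]
deck [0.451  0.3339 0.0396] 0.0011
deck [0.5981 0.3482 0.0392] 0.0011
deck [0.6142 0.1706 0.017 ] 0.0002
deck [0.4675 0.1575 0.0197] 0.002
```

The wedge is the left piece: its height goes from 6 mm at the +y end to 33 mm at the -y end, it measures 123 by 41 mm, and its thin end already faces +y. The wedge yaw is about 0.130 rad, and the stand yaw is about 0.092 rad with its edge middle at about (0.541, 0.164). Next I move above the grip.

play_rows(
  commands=[
    [[1, 2.35, -2.57, -0.3, 0], [1, 2.35, -2.57, -0.3, 0], [1, 2.35, -2.57, -0.3, 0], [1, 2.35, -2.57, 0, 0], [1, 2.35, -2.57, 0, 0], [1, 2.35, -2.57, 0, 0], [1, 2.35, -2.57, 0, 0], [1, 2.35, -2.57, 0, 0], [1, 2.35, -2.57, 0, 0], [1, 2.35, -2.57, 0, 0]],
  ],
)

```text
clock: 0.93
ee_pos: [0.3449, -0.3318, 0.1992]
ee_rot: [-3.109, -0.453, 0.0]
contact_force: [-0.3, -0.6, -0.2]
opening: 0.0929
gripper_force: 0.0
```

play_rows(
  commands=[
    [[1, 2.35, -2.57, 0, 0], [1, 2.35, -2.57, 0, 0], [1, 2.35, -2.57, 0, 0], [1, 2.35, -2.57, 0, 0], [1, 2.35, -2.57, 0, 0], [1, 2.35, -2.57, 0, 0], [1, 0, 0, 0, -0.12], [1, 0, 0, 0, -0.12], [1, 0, 0, 0, -0.12], [1, 0, 0, 0, -0.12]],
  ],
)

```text
clock: 1.77
ee_pos: [0.4357, -0.145, 0.1992]
ee_rot: [-2.907, -1.189, 0.001]
contact_force: [0.0, 0.3, -1.0]
opening: 0.0931
gripper_force: 0.0
```

play_rows(
  commands=[
    [[1, 0, 0, 0, -0.12], [1, 0, 0, 0, -0.12], [1, 0, 0, 0, -0.12], [1, 0, 0, 0, -0.12], [1, 0, 0, 0, -0.12], [1, 0, 0, 0, -0.12], [1, 0, 0, 0, -0.12], [1, 0, 0, 0, -0.09], [1, 0, 0, 0, 0]],
  ],
)

```text
clock: 2.52
ee_pos: [0.4356, -0.1453, 0.1992]
ee_rot: [-2.068, -2.364, 0.0]
contact_force: [0.1, -0.6, -0.2]
opening: 0.0932
gripper_force: 0.0
```

```bash
cat >> h.py <<'E'
from scipy.spatial.transform import Rotation as Ro
def go(P,yaw):
    s=readout.sense();R=Ro.from_rotvec(s['ee_rot']).as_matrix();y=R[:,1]
    d=R.T@(np.array(P)-s['ee_pos'])*100
    dw=(yaw-np.arctan2(y[1],y[0])+np.pi/2)%np.pi-np.pi/2
    print('t',round(s['clock'],2),'pos',s['ee_pos'].round(4),'shift cm',d.round(2),'toolyaw',round(-dw,3),'F',s['contact_force'].round(1),'op',round(s['opening'],4),'g',round(s['gripper_force'],1))
    print(R.round(3).tolist())
E
python3 - <<'E'
from h import *
go([.4366,-.1455,.004],.130)
E
```

```text
t 2.52 pos [ 0.4356 -0.1453  0.1992] shift cm [-0.04  0.11 19.52] toolyaw 0.004 F [ 0.1 -0.6 -0.2] op 0.0932 g 0.0
[[-0.133, 0.991, -0.0], [0.991, 0.133, 0.0], [0.0, -0.0, -1.0]]
```

play_rows(
  commands=[
    [[1, 0, 0.1, 3, 0], [1, 0, 0, 3, 0], [1, 0, 0, 3, 0], [1, 0, 0, 3, 0], [1, 0, 0, 2.5, 0], [1, 0, 0, 2, 0], [1, 0, 0, 1.5, 0], [1, 0, 0, 1, 0], [1, 0, 0, 0.4, 0], [1, 0, 0, 0, 0]],
  ],
)

```text
clock: 3.35
ee_pos: [0.4364, -0.1451, 0.005]
ee_rot: [-2.075, -2.358, 0.001]
contact_force: [0.4, 0.3, 0.1]
opening: 0.0932
gripper_force: 0.0
```

play_rows(
  commands=[
    [[-1, 0, 0, 0, 0], [-1, 0, 0, 0, 0], [-1, 0, 0, 0, 0], [-1, 0, 0, 0, 0], [-1, 0, 0, 0, 0], [-1, 0, 0, 0, 0], [-1, 0, 0, 0, 0], [-1, 0, 0, 0, 0]],
  ],
  newtons=30,
)

```text
clock: 4.02
ee_pos: [0.4367, -0.1452, 0.0055]
ee_rot: [2.074, 2.36, 0.0]
contact_force: [-0.6, -0.5, 0.4]
opening: 0.0446
gripper_force: 0.0
```

Run:
```python
from h import *
go([.4366,-.1455,.005],.130)
```

```text
t 4.02 pos [ 0.4367 -0.1452  0.0055] shift cm [-0.03 -0.01  0.05] toolyaw -0.001 F [-0.6 -0.5  0.4] op 0.0446 g 0.0
[[-0.129, 0.992, 0.0], [0.992, 0.129, -0.0], [-0.0, 0.0, -1.0]]
```

play_rows(
  commands=[
    [[-1, 0, 0, 0, 0], [-1, 0, 0, 0, 0], [-1, 0, 0, 0, 0], [-1, 0, 0, -0.5, 0], [-1, 0, 0, -1, 0], [-1, 0, 0, -1.5, 0.038], [-1, 0, 0, 0, 0]],
  ],
)

```text
clock: 4.6
ee_pos: [0.438, -0.1457, 0.0388]
ee_rot: [2.118, 2.316, 0.002]
contact_force: [-0.3, -0.3, 0.9]
opening: 0.0013
gripper_force: 0.0
```

Run:
```python
from h import *
go([.5525,.0398,.0355],.092)
```

```text
t 4.6 pos [ 0.438  -0.1457  0.0388] shift cm [17.46 13.05  0.34] toolyaw -0.003 F [-0.3 -0.3  0.9] op 0.0013 g 0.0
[[-0.089, 0.996, 0.003], [0.996, 0.089, -0.001], [-0.002, 0.003, -1.0]]
```

The fingers closed on nothing, so I look at the scene.

Run:
```python
from h import *
import pickle
a=grab('side');b=grab('top');pickle.dump((a,b),open('f1.pkl','wb'))
o=np.zeros((600,800,3),np.uint8)
A=cv2.resize(a['img'][215:415,100:400],(600,400)[:2]);o[:400,:600]=A
B=cv2.resize(b['img'][200:300,340:440],None,fx=2,fy=2);o[400:,:200]=B
cv2.imwrite('pics/c3.png',o)
```

```text
(no output)
```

View pics/c3.png

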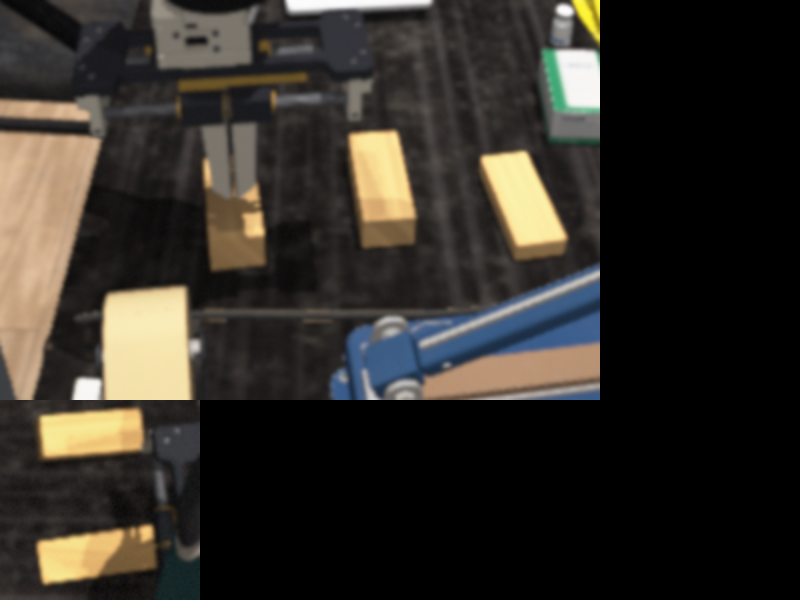

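The wedge is still in its place, around (104-132, 332-350) in side pixels, and the closed fingers are above it with tips at about side pixel (216,312). I check that the fingers appear where the calibration says, and whether the wedge has shifted.

Run:
```python
from h import *
import pickle
s=readout.sense();print(s['clock'],s['opening'],s['gripper_force'],s['ee_pos'])
a,b=pickle.load(open('f1.pkl','rb'));a0,b0=pickle.load(open('f0.pkl','rb'))
print('tcp side',proj(a,s['ee_pos']),'top',proj(b,s['ee_pos']))
for n,P in {'farL':(.4022,-.043,.006),'nearR':(.4587,-.1582,.0331),'nearL':(.4184,-.163,.0322),'nearLb':(.4199,-.1614,0)}.items():
    p=proj(a,P);q=proj(b,P);print(n,p.round(1),'c3',((p-[100,215])*2).round(),'top c3',((q-[340,200])*2+[0,400]).round())
print('pose change',abs(a['pose']-a0['pose']).max(),abs(b['pose']-b0['pose']).max())
```

```text
4.7 0.0007864636690629885 0.0 [ 0.43713691 -0.14539165  0.03625942]
tcp side [216.74927796 324.30288901] top [415.96864197 272.13098105]
farL [201.  293.1] c3 [202. 156.] top c3 [ 41. 582.]
nearR [231.1 332.1] c3 [262. 234.] top c3 [163. 522.]
nearL [203.1 335.2] c3 [206. 240.] top c3 [169. 564.]
nearLb [205.6 349.6] c3 [211. 269.] top c3 [158. 563.]
pose change 0.0 0.0
```

Run:
```python
from h import *
import pickle
a,b=pickle.load(open('f1.pkl','rb'))
A=cv2.resize(a['img'][260:360,180:260],None,fx=6,fy=6,interpolation=2)
B=cv2.resize(b['img'][240:310,350:430],None,fx=4,fy=4,interpolation=2)
o=np.zeros((600,800,3),np.uint8);o[:,:480]=A;o[:280,480:]=B
cv2.imwrite('pics/c4.png',cv2.convertScaleAbs(o,alpha=1.3,beta=15))
```

```text
(no output)
```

View pics/c4.png

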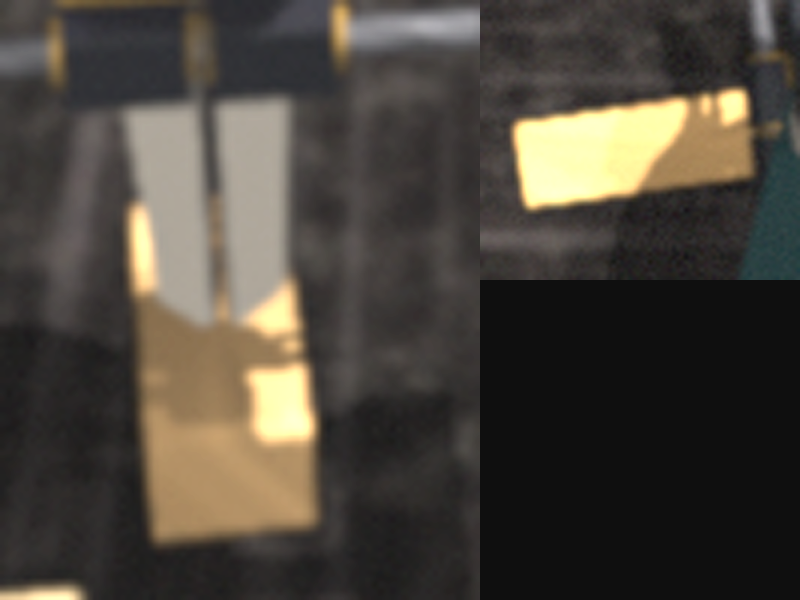

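The wedge has not moved. The fingertips show at side pixel (215.8,313.8), about 10 px above where the state says the TCP is. In the top view a small grey-brown piece is visible at about (421,272). I triangulate it.

Run:
```python
from h import *
import pickle
a,b=pickle.load(open('f1.pkl','rb'))
for u in (417,419,422): print(u,tri(a,(215.8,313.8),b,(u,271.5)))
go([.4366,-.1455,.005],.130)
# wedge top-near end corners from c4 right
for q in [(745,90),(752,178),(515,123),(526,208)]: print('w',onz(b,350+(q[0]-480)/4-.4,240+q[1]/4-.4,.032 if q[0]>600 else .005).round(4))
```

```text
417 (array([ 0.43714211, -0.14208054,  0.05434596]), np.float64(0.0014044444045644823))
419 (array([ 0.43726612, -0.14502836,  0.05717593]), np.float64(0.0009485428724296817))
422 (array([ 0.43745007, -0.14942017,  0.06139276]), np.float64(0.00026774134666515296))
t 4.7 pos [ 0.4371 -0.1454  0.0363] shift cm [-0.   -0.06  3.13] toolyaw -0.038 F [0.  0.8 0.6] op 0.0008 g 0.0
[[-0.092, 0.996, 0.002], [0.996, 0.092, -0.001], [-0.001, 0.001, -1.0]]
w [ 0.4564 -0.147   0.032 ]
w [ 0.4144 -0.1492  0.032 ]
w [ 0.4419 -0.0396  0.005 ]
w [ 0.4006 -0.0444  0.005 ]
```

Triangulation puts the fingertips at about z = 0.055-0.06 while the state reports 0.036. The fingers therefore end about 20 mm higher than reported, which explains the empty grasp. I reopen, go down again and look before closing.

play_rows(
  commands=[
    [[1, 0, 0, 0, 0], [1, 0, 0, 0, 0], [1, 0, 0, 0, 0], [1, 0, 0, 0, 0], [1, 0, 0, 0, 0], [1, 0, 0, 0, -0.038], [1, 0, 0, 0, 0], [1, 0, 0, 0, 0], [1, 0, 0, 0, 0], [1, 0, 0, 0, 0]],
  ],
)

```text
clock: 5.53
ee_pos: [0.4367, -0.1452, 0.0354]
ee_rot: [-2.074, -2.359, -0.0]
contact_force: [0.2, -0.2, -0.6]
opening: 0.0624
gripper_force: 0.0
```

play_rows(
  commands=[
    [[1, 0, 0, 0, 0], [1, 0, 0, 0, 0], [1, 0, 0, 0, 0], [1, 0, 0, 0, 0], [1, 0, 0, 0, 0], [1, 0, 0, 1, 0], [1, 0, 0, 1, 0], [1, 0, 0, 1, 0], [1, 0, 0, 0, 0]],
  ],
)

```text
clock: 6.28
ee_pos: [0.4354, -0.1447, 0.0026]
ee_rot: [-2.071, -2.358, 0.002]
contact_force: [0.3, 0.2, -0.3]
opening: 0.0927
gripper_force: 0.0
```

Run:
```python
from h import *
import pickle
a=grab('side');b=grab('top');pickle.dump((a,b),open('f2.pkl','wb'))
go([.4366,-.1455,.005],.130)
A=cv2.resize(a['img'][260:360,160:270],None,fx=4.5,fy=6,interpolation=2)
B=cv2.resize(b['img'][220:310,350:430],None,fx=3.75,fy=3.75,interpolation=2)
o=np.zeros((600,800,3),np.uint8);o[:,:495]=A;o[:B.shape[0],500:]=B
cv2.imwrite('pics/c5.png',cv2.convertScaleAbs(o,alpha=1.5,beta=25))
```

```text
t 6.38 pos [ 0.4363 -0.1451  0.0047] shift cm [-0.05  0.03 -0.03] toolyaw -0.001 F [-0.3 -1.   0.4] op 0.0925 g 0.0
[[-0.129, 0.992, -0.001], [0.992, 0.129, 0.001], [0.001, -0.001, -1.0]]
```

View pics/c5.png

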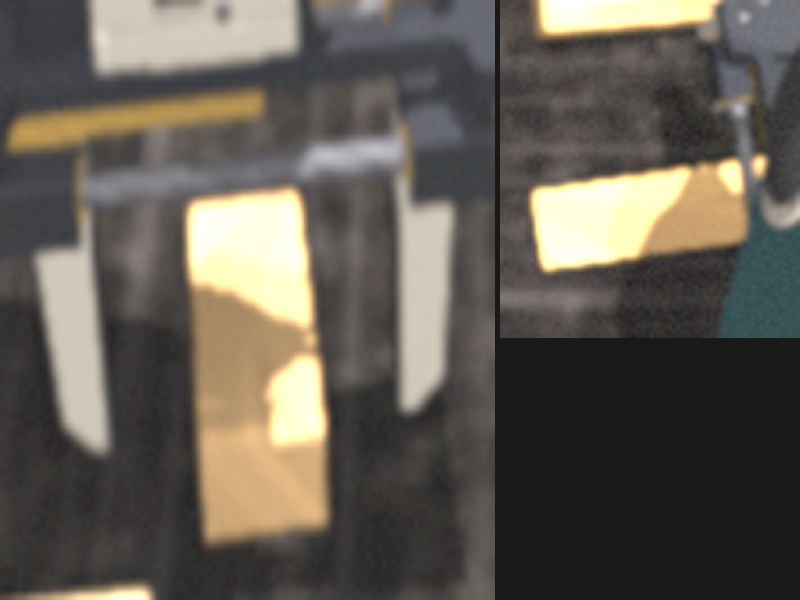

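The open fingers stand either side of the wedge, with tips at about side pixels (182.9,335.4) and (249.6,328.4). I compare these with where they should be.

Run:
```python
from h import *
import pickle
a,b=pickle.load(open('f2.pkl','rb'))
s=readout.sense();R=Ro.from_rotvec(s['ee_rot']).as_matrix();c=s['ee_pos']
for sg,px in((-1,(182.9,335.4)),(1,(249.6,328.4))):
    P=c+sg*R[:,1]*.0465;print('expect',proj(a,P).round(1),'seen',px)
    o,r=ray(a,*px)
    for z in(0,.01,.02,.03,.04): print(z,(onz(a,*px,z)-P).round(4))
```

```text
expect [186.1 342.2] seen (182.9, 335.4)
0 [-0.0075  0.0183 -0.0047]
0.01 [-0.0054  0.0088  0.0053]
0.02 [-0.0034 -0.0007  0.0153]
0.03 [-0.0013 -0.0102  0.0253]
0.04 [ 0.0008 -0.0197  0.0353]
expect [247.9 336. ] seen (249.6, 328.4)
0 [ 0.0022  0.0204 -0.0046]
0.01 [0.0024 0.0106 0.0054]
0.02 [0.0027 0.0008 0.0154]
0.03 [ 0.003  -0.0089  0.0254]
0.04 [ 0.0033 -0.0187  0.0354]
```

The tips really are 15-25 mm above the reported height. I go down further in small steps, watching the contact force.

play_rows(
  commands=[
    [[1, 0, 0, 0.4, 0], [1, 0, 0, 0.3, 0], [1, 0, 0, 0.3, 0], [1, 0, 0, 0, 0]],
  ],
)

```text
clock: 6.72
ee_pos: [0.4365, -0.1451, -0.0051]
ee_rot: [-2.073, -2.36, 0.0]
contact_force: [-0.9, -1.0, -0.5]
opening: 0.0929
gripper_force: 0.0
```

play_rows(
  commands=[
    [[1, 0, 0, 0.2, 0], [1, 0, 0, 0.2, 0], [1, 0, 0, 0, 0]],
  ],
)

```text
clock: 6.97
ee_pos: [0.4366, -0.1452, -0.0089]
ee_rot: [-2.074, -2.36, 0.0]
contact_force: [-0.5, 0.9, -0.2]
opening: 0.093
gripper_force: 0.0
```

Run:
```python
from h import *
import pickle
a=grab('side');go([.4366,-.1455,.005],.130)
pickle.dump(a,open('f3.pkl','wb'))
# bright finger tips: lowest bright light-gray pixel in left/right column bands
g=a['img'].astype(int)
m=(g.min(2)>110)&(g.max(2)-g.min(2)<40)
for lo,hi in((165,195),(242,262)):
    ys,xs=np.nonzero(m[300:365,lo:hi]);k=ys.argmax() if len(ys) else None
    print(lo,None if k is None else (xs[k]+lo,ys[k]+300))
a2=pickle.load(open('f2.pkl','rb'))[0];g=a2['img'].astype(int);m=(g.min(2)>110)&(g.max(2)-g.min(2)<40)
for lo,hi in((165,195),(242,262)):
    ys,xs=np.nonzero(m[300:365,lo:hi]);k=ys.argmax() if len(ys) else None
    print('prev',None if k is None else (xs[k]+lo,ys[k]+300))
```

```text
t 7.02 pos [ 0.4366 -0.1452 -0.0087] shift cm [-0.03 -0.01 -1.37] toolyaw -0.001 F [-1.5 -0.1 -0.1] op 0.0932 g 0.0
[[-0.129, 0.992, -0.0], [0.992, 0.129, 0.0], [0.0, -0.0, -1.0]]
165 None
242 None
prev None
prev None
```

The reported height is now below the table with no contact, which confirms the offset. I keep feeling downward.

play_rows(
  commands=[
    [[1, 0, 0, 0.2, 0], [1, 0, 0, 0.2, 0], [1, 0, 0, 0, 0]],
  ],
)

```text
clock: 7.27
ee_pos: [0.4365, -0.1452, -0.013]
ee_rot: [-2.073, -2.36, 0.0]
contact_force: [0.1, -0.2, -0.1]
opening: 0.0929
gripper_force: 0.0
```

play_rows(
  commands=[
    [[1, 0, 0, 0.2, 0], [1, 0, 0, 0, 0]],
  ],
)

```text
clock: 7.43
ee_pos: [0.4365, -0.1452, -0.0149]
ee_rot: [-2.073, -2.36, 0.0]
contact_force: [0.7, 0.0, -0.6]
opening: 0.0928
gripper_force: 0.0
```

play_rows(
  commands=[
    [[1, 0, 0, 0.2, 0], [1, 0, 0, 0, 0]],
  ],
)

```text
clock: 7.6
ee_pos: [0.4366, -0.1452, -0.0169]
ee_rot: [-2.073, -2.36, 0.0]
contact_force: [-0.5, 0.5, -0.1]
opening: 0.093
gripper_force: 0.0
```

Run:
```python
from h import *
import pickle
a=grab('side');b=grab('top');go([.4366,-.1455,.005],.130)
pickle.dump((a,b),open('f3.pkl','wb'))
A=cv2.resize(a['img'][270:370,160:270],None,fx=4.5,fy=6,interpolation=2)
B=cv2.resize(b['img'][220:310,350:430],None,fx=3.75,fy=3.75,interpolation=2)
o=np.zeros((600,800,3),np.uint8);o[:,:495]=A;o[:B.shape[0],500:]=B
cv2.imwrite('pics/c6.png',cv2.convertScaleAbs(o,alpha=1.5,beta=25))
```

```text
t 7.7 pos [ 0.4367 -0.1452 -0.0166] shift cm [-0.03 -0.01 -2.16] toolyaw -0.001 F [ 0.  -0.5 -0.1] op 0.0929 g 0.0
[[-0.129, 0.992, -0.0], [0.992, 0.129, 0.0], [0.0, -0.0, -1.0]]
```

View pics/c6.png

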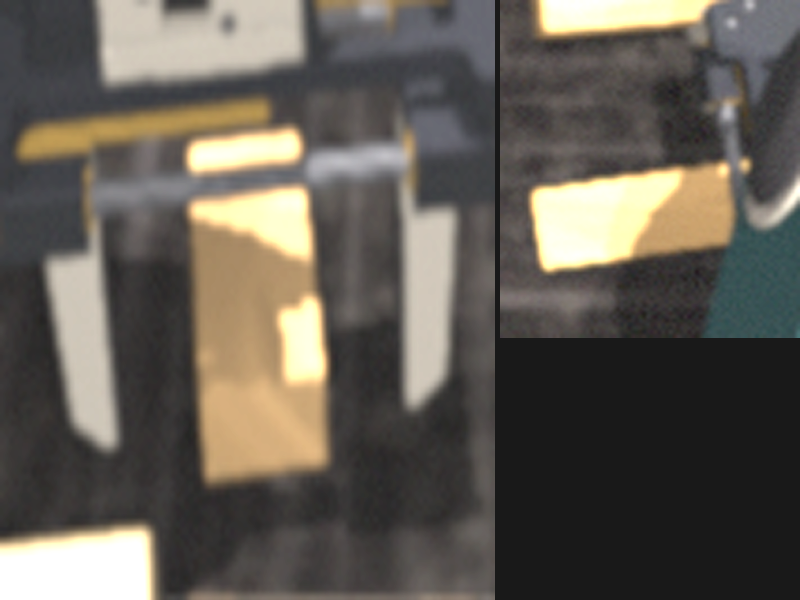

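The tips now look close to the table, at about (184.5,345) and (250.7,338), on both sides of the wedge's thick end. I close step by step.

play_rows(
  commands=[
    [[-1, 0, 0, 0, 0], [-1, 0, 0, 0, 0], [-1, 0, 0, 0, 0], [-1, 0, 0, 0, 0], [-1, 0, 0, 0, 0], [-1, 0, 0, 0, 0], [-1, 0, 0, 0, 0], [-1, 0, 0, 0, 0], [-1, 0, 0, 0, 0]],
  ],
  newtons=30,
)

```text
clock: 8.45
ee_pos: [0.4367, -0.1452, -0.0166]
ee_rot: [2.074, 2.36, 0.0]
contact_force: [0.4, -0.8, 0.2]
opening: 0.0398
gripper_force: 30.0
```

play_rows(
  commands=[
    [[-1, 0, 0, 0, 0], [-1, 0, 0, 0, 0]],
  ],
)

```text
clock: 8.62
ee_pos: [0.4367, -0.1452, -0.0166]
ee_rot: [-2.074, -2.36, 0.0]
contact_force: [0.5, -0.4, -0.1]
opening: 0.0397
gripper_force: 30.0
```

The wedge is gripped: 39.7 mm opening at 30 N. I lift it 6 cm to clear the packer.

play_rows(
  commands=[
    [[-1, 0, 0, -0.5, 0], [-1, 0, 0, -1, 0], [-1, 0, 0, -1.5, 0], [-1, 0, 0, -1.5, 0], [-1, 0, 0, -1, 0], [-1, 0, 0, -0.5, 0.038], [-1, 0, 0, 0, 0]],
  ],
)

```text
clock: 9.2
ee_pos: [0.4374, -0.1455, 0.0453]
ee_rot: [2.119, 2.317, 0.001]
contact_force: [-0.8, 0.6, -0.9]
opening: 0.0395
gripper_force: 30.0
```

Run:
```python
from h import *
go([.5525,.0398,.0434],.092)
```

```text
t 9.2 pos [ 0.4374 -0.1455  0.0453] shift cm [17.43 13.12  0.2 ] toolyaw -0.003 F [-0.8  0.6 -0.9] op 0.0395 g 30.0
[[-0.089, 0.996, 0.002], [0.996, 0.089, -0.001], [-0.001, 0.002, -1.0]]
```

play_rows(
  commands=[
    [[-1, 2.17, 1.65, 0, 0], [-1, 2.17, 1.65, 0, 0], [-1, 2.17, 1.65, 0, 0], [-1, 2.17, 1.65, 0, 0], [-1, 2.17, 1.65, 0, 0], [-1, 2.17, 1.65, 0, 0], [-1, 2.17, 1.65, 0, 0], [-1, 2.17, 1.65, 0, 0], [-1, 0, 0, 0, 0], [-1, 0, 0, 0, 0]],
  ],
)

```text
clock: 10.03
ee_pos: [0.5523, 0.0405, 0.0429]
ee_rot: [-2.114, -2.322, 0.001]
contact_force: [0.3, -0.5, -1.4]
opening: 0.0396
gripper_force: 30.0
```

play_rows(
  commands=[
    [[-1, 0, 0, 1.5, 0], [-1, 0, 0, 1.5, 0], [-1, 0, 0, 1.2, 0], [-1, 0, 0, 0.8, 0], [-1, 0, 0, 0.5, 0], [-1, 0, 0, 0.3, 0], [-1, 0, 0, 0.1, 0], [-1, 0, 0, 0, 0], [-1, 0, 0, 0, 0]],
  ],
)

```text
clock: 10.78
ee_pos: [0.5527, 0.0396, -0.015]
ee_rot: [2.118, 2.32, 0.001]
contact_force: [-0.5, -0.7, -2.0]
opening: 0.0399
gripper_force: 30.0
```

Run:
```python
from h import *
import pickle
a=grab('side');b=grab('top');pickle.dump((a,b),open('f4.pkl','wb'))
go([.5525,.0398,-.0166],.092)
A=cv2.resize(a['img'][130:270,210:350],None,fx=4.2,fy=4.2,interpolation=2)
B=cv2.resize(b['img'][170:290,150:350],None,fx=1.05,fy=1.05)
B=cv2.resize(b['img'][175:280,150:270],None,fx=1.7,fy=1.7)
o=np.zeros((588,800,3),np.uint8);o[:,:588]=A;o[:B.shape[0],590:590+B.shape[1]]=B
cv2.imwrite('pics/c7.png',cv2.convertScaleAbs(o,alpha=1.2,beta=15))
```

```text
t 10.88 pos [ 0.5527  0.0397 -0.015 ] shift cm [ 0.02 -0.02  0.16] toolyaw -0.001 F [-0.3  0.6 -2. ] op 0.0397 g 30.0
[[-0.091, 0.996, 0.001], [0.996, 0.091, 0.0], [-0.0, 0.001, -1.0]]
```

View pics/c7.png

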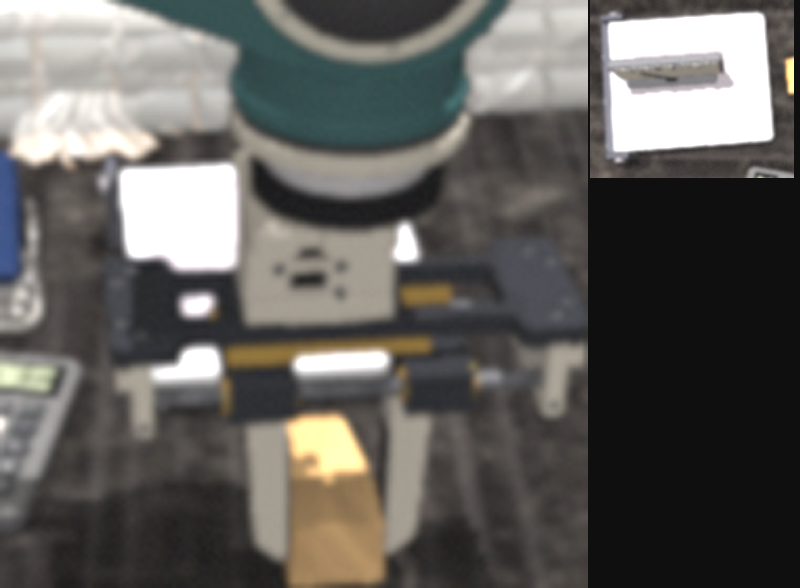

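The wedge is aligned in front of the low edge. In the top view its thin end is at about (266,219), and the deck's right edge is near u = 258. I measure both numerically.

```bash
cat > meas.py <<'E'
from h import *
def wedge(b):
    g=b['img'][195:250,240:330].astype(int)
    m=((g[...,2]-g[...,0]>60)&(g[...,2]>110)).astype(np.uint8)
    n,l,st,c=cv2.connectedComponentsWithStats(m)
    k=1+st[1:,4].argmax();ys,xs=np.nonzero(l==k)
    u=[xs[ys==y].min() for y in sorted(set(ys))]
    return 240+np.median(u)-.5, 195+(ys.min()+ys.max())/2, 195+ys.min(),195+ys.max()
def deckedge(b):
    g=b['img'][195:250,240:330].astype(int).min(2)
    m=g>150
    return [240+np.nonzero(r)[0].max()+.5 for r in m[::6] if r.any()]
if __name__=='__main__':
    import pickle
    a,b=pickle.load(open('f4.pkl','rb'))
    w=wedge(b);print(w,'thin end',onz(b,w[0],w[1],.005).round(4),'edges x',onz(b,w[0],w[2],.005)[0],onz(b,w[0],w[3],.005)[0])
    d=deckedge(b);print(d)
    for z in(.014,.018):print('deck edge',onz(b,np.median(d),222,z).round(4))
E
python3 meas.py
```

```text
(np.float64(264.5), np.float64(218.0), np.int64(207), np.int64(229)) thin end [0.5444 0.1453 0.005 ] edges x 0.5665397156098779 0.5224256458767451
[np.float64(252.5), np.float64(253.5), np.float64(253.5), np.float64(254.5), np.float64(254.5), np.float64(255.5), np.float64(255.5), np.float64(255.5), np.float64(256.5), np.float64(256.5)]
deck edge [0.535  0.1635 0.014 ]
deck edge [0.5345 0.1633 0.018 ]
```

play_rows(
  commands=[
    [[-1, 0.2, 0, 0.1, 0], [-1, 0.6, 0, 0, 0], [-1, 0.8, 0, 0, 0], [-1, 0.8, 0, 0, 0], [-1, 0.8, 0, 0, 0], [-1, 0.6, 0, 0, 0], [-1, 0.6, 0, 0, 0], [-1, 0.6, 0, 0, 0], [-1, 0.5, 0, 0, 0], [-1, 0.5, 0, 0, 0]],
  ],
)

```text
clock: 11.72
ee_pos: [0.5469, 0.0993, -0.0165]
ee_rot: [2.117, 2.32, -0.001]
contact_force: [0.6, -6.8, -1.0]
opening: 0.0401
gripper_force: 30.0
```

play_rows(
  commands=[
    [[-1, 0.5, 0, 0, 0], [-1, 0.5, 0, 0, 0], [-1, 0.5, 0, 0, 0], [-1, 0.5, 0, 0, 0], [-1, 0, 0, 0, 0]],
  ],
)

```text
clock: 12.13
ee_pos: [0.5451, 0.1198, -0.0165]
ee_rot: [2.118, 2.32, -0.0]
contact_force: [0.0, 0.0, -1.3]
opening: 0.0397
gripper_force: 30.0
```

Run:
```python
from h import *
import pickle
from meas import *
a=grab('side');b=grab('top');pickle.dump((a,b),open('f5.pkl','wb'))
go([.5443,.1286,-.0166],.092)
d=deckedge(b);print(d)
cv2.imwrite('pics/c8.png',cv2.resize(b['img'][165:285,150:290],None,fx=5,fy=5,interpolation=2))
```

```text
t 12.23 pos [ 0.5451  0.1198 -0.0165] shift cm [0.88 0.   0.01] toolyaw -0.001 F [-1.1  3.4 -0.4] op 0.0396 g 30.0
[[-0.091, 0.996, -0.0], [0.996, 0.091, 0.001], [0.001, 0.0, -1.0]]
[np.float64(253.5), np.float64(254.5), np.float64(255.5), np.float64(255.5)]
```

play_rows(
  commands=[
    [[-1, 0.4, 0, 0, 0], [-1, 0.4, 0, 0, 0], [-1, 0, 0, 0, 0]],
  ],
)

```text
clock: 12.48
ee_pos: [0.5444, 0.1273, -0.0165]
ee_rot: [2.118, 2.32, -0.0]
contact_force: [0.3, -1.6, -0.8]
opening: 0.0395
gripper_force: 30.0
```

play_rows(
  commands=[
    [[-0.3, 0, 0, 0, 0], [0.1, 0, 0, 0, 0], [0.5, 0, 0, 0, 0], [0.5, 0, 0, 0, 0], [0.5, 0, 0, 0, 0], [0.5, 0, 0, 0, 0]],
  ],
)

```text
clock: 12.98
ee_pos: [0.5444, 0.1273, -0.0165]
ee_rot: [-2.118, -2.32, -0.0]
contact_force: [0.3, -0.3, -0.7]
opening: 0.0673
gripper_force: 0.0
```

Run:
```python
from h import *
import pickle
from meas import *
a=grab('side');b=grab('top');pickle.dump((a,b),open('f6.pkl','wb'))
go([.5443,.1286,-.0166],.092)
b0=pickle.load(open('f0.pkl','rb'))[1]
z=lambda f,r,k:cv2.resize(f['img'][r[0]:r[1],r[2]:r[3]],None,fx=k,fy=k,interpolation=2)
r=(195,235,150,240)
o=np.zeros((600,800,3),np.uint8)
for i,f in enumerate((b0,b)):
    c=cv2.convertScaleAbs(z(f,r,4.4),alpha=1.5,beta=20);o[:c.shape[0],i*400:i*400+c.shape[1]]=c
c=z(b,(165,285,150,330),3.3);o[190:190+c.shape[0],:c.shape[1]]=c
cv2.imwrite('pics/c9.png',o)
```

```text
t 13.08 pos [ 0.5444  0.1273 -0.0165] shift cm [0.13 0.   0.01] toolyaw -0.001 F [-0.4  0.5 -0.1] op 0.069 g 0.0
[[-0.091, 0.996, 0.0], [0.996, 0.091, 0.0], [0.0, 0.0, -1.0]]
```

View pics/c9.png

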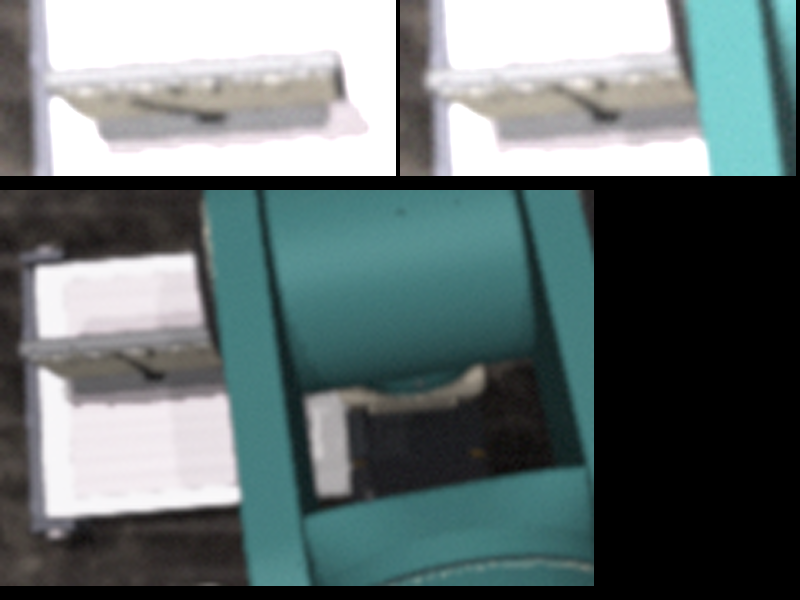

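The last view shows the pointer has moved well towards the centre, with its tip at (186,215) and pivot at (196,221), but it still leans left. I retreat so both cameras see the stand clearly, then measure the tilt numerically.

play_rows(
  commands=[
    [[0.5, 0, 0, -1, 0], [0.5, 0, 0, -2, 0], [0.5, 0, 0, -3, 0], [0.5, 0, 0, -3, 0], [0.5, -2, 0, -2, 0], [0.5, -3, 0, 0, 0], [0.5, -3, 0, 0, 0], [0.5, -3, 0, 0, 0], [0.5, -3, 0, 0, 0], [0.5, -3, 0, 0, 0]],
  ],
)

```text
clock: 13.92
ee_pos: [0.5598, -0.0434, 0.0945]
ee_rot: [2.117, 2.32, 0.001]
contact_force: [0.9, 0.4, -0.7]
opening: 0.0702
gripper_force: 0.0
```

play_rows(
  commands=[
    [[0.5, -3, 0, 0, 0], [0.5, -3, 0, 0, 0], [0.5, -3, 0, 0, 0], [0.5, -2, 0, 0, 0], [0.5, 0, 0, 0, 0]],
  ],
)

```text
clock: 14.33
ee_pos: [0.5698, -0.1548, 0.0941]
ee_rot: [2.121, 2.317, -0.001]
contact_force: [1.2, 0.3, 0.3]
opening: 0.0698
gripper_force: 0.0
```

```bash
cat > ana.py <<'E'
from h import *
from meas import *
import pickle
a=grab('side');b=grab('top');pickle.dump((a,b),open('f7.pkl','wb'))
a0,b0=pickle.load(open('f0.pkl','rb'))
# wedge thick end & deck right edge, top view
g=b['img'][195:250,240:330].astype(int)
m=(g[...,2]-g[...,0]>60)&(g[...,2]>110)
ys,xs=np.nonzero(m);print('wedge px u',xs.min()+240,xs.max()+240,'v',ys.min()+195,ys.max()+195)
print('thick end',onz(b,xs.max()+240.5,195+(ys.min()+ys.max())/2,.032).round(4))
for n,f in(('before',b0),('now',b)):
    print(n,deckedge(f))
# pointer: dark pixels
for n,f in(('before',b0),('now',b)):
    print(n);c=f['img'][211:226,176:206].max(2)
    for i,r in enumerate(c):print(211+i,' '.join('%3d'%x for x in r))
E
python3 ana.py
```

```text
wedge px u 255 282 v 206 229
thick end [0.5417 0.1096 0.032 ]
before [np.float64(252.5), np.float64(253.5), np.float64(253.5), np.float64(254.5), np.float64(254.5), np.float64(255.5), np.float64(255.5), np.float64(256.5), np.float64(256.5), np.float64(256.5)]
now [np.float64(252.5), np.float64(253.5), np.float64(278.5), np.float64(271.5), np.float64(280.5), np.float64(276.5), np.float64(255.5), np.float64(256.5), np.float64(256.5), np.float64(256.5)]
before
211 151 150 150 148 151 151 151 150 149 150 147 147 145 140 139 143 143 144 143 142 140 139 136 133 136 134 134 136 137 133
212 145 145 145 144 142 141 139 139 136 135 137 136 136 134 130 127 127 129 127 125 129 128 118 111 113 116 119 130 134 128
213 137 132 131 134 132 131 133 131 124 124 124 125 127 129 126 118 119 125 124 127 135 135 118  99 103 108 112 117 121 119
214 133 123 127 134 133 134 142 142 130 121 123 116 107 105 105 105 110 118 122 123 128 127 105  89  97 107 106 106 108 109
215 121 116 117 121 120 124 133 133 122 113 113 105  93  81  82  91 101 112 111 111 114 108  93  83  97 105 108 104 106 108
216 106 108 109 10
[... 2385 characters left out ...]
 100  98 100  97  96  91  79  60  39  40  54  57  61  67  82  94 100  97 100  98
221 100  98  98  96  96  99 100  98 101  97  98  95  95  95  95  95  90  71  47  34  35  36  41  58  79  93  97  99  97 100
222  94  94  95  94  95  94  97  97  96  94  97  97  97  98  98  97  94  78  61  55  52  51  58  69  86  96  98  98 100  99
223  96  96  98  95  99  97  97  97  98  96  97  98  98  96  95  98  96  89  82  80  81  81  85  87  94  95  98  96  95  96
224  97  97  98  97  98  96  96  97  97  97  97  96  96  98  97  97  98  93  97  99 100  99 104 104 103 106 106 106 108 108
225  93  96  97  95  96  96  97  97 101 102 105 106 107 108 110 111 111 110 115 114 120 123 130 128 129 130 130 128 132 133
```

The dial pixels show the two thick marks at u ≈ 185.3 and 195.2. The pointer points between the centre and the left mark, a tilt of about -0.015. That is inside the marks but off centre, so I regrasp and push in about 9 mm more.

play_rows(
  commands=[
    [[0.5, 2, 0, 0, 0], [0.5, 4, 0, 0, 0], [0.5, 4, 0, 0, 0], [0.5, 4, 0, 0, 0], [0.5, 4, 0, 0, 0], [0.5, 4, 0, 0, 0], [0.5, 3, 0, 0, 0], [0.5, 2, 0, 0, 0], [0.5, 1, 0, 0, 0], [0.5, 0, 0, 0, 0]],
  ],
)

```text
clock: 15.27
ee_pos: [0.5438, 0.1295, 0.0938]
ee_rot: [-2.115, -2.323, -0.001]
contact_force: [0.3, -0.5, 0.7]
opening: 0.0695
gripper_force: 0.0
```

Run:
```python
from h import *
go([.5444,.1273,-.0165],.092)
```

```text
t 15.27 pos [0.5438 0.1295 0.0938] shift cm [-0.23  0.03 11.03] toolyaw 0.002 F [ 0.3 -0.5  0.7] op 0.0695 g 0.0
[[-0.094, 0.996, 0.0], [0.996, 0.094, 0.0], [0.0, 0.0, -1.0]]
```

play_rows(
  commands=[
    [[0.5, 0, 0, 2, 0], [0.5, 0, 0, 3, 0], [0.5, 0, 0, 2.5, 0], [0.5, 0, 0, 2, 0], [0.5, 0, 0, 1, 0], [0.5, 0, 0, 0.5, 0], [0.5, 0, 0, 0, 0], [-1, 0, 0, 0, 0], [-1, 0, 0, 0, 0], [-1, 0, 0, 0, 0]],
  ],
)

```text
clock: 16.1
ee_pos: [0.5451, 0.1273, -0.0153]
ee_rot: [2.117, 2.319, 0.002]
contact_force: [-0.2, -0.1, -0.1]
opening: 0.0543
gripper_force: 0.0
```

play_rows(
  commands=[
    [[-1, 0, 0, 0, 0], [-1, 0, 0, 0, 0], [-1, 0, 0, 0, 0], [-1, 0, 0, 0, 0], [-1, 0, 0, 0, 0]],
  ],
)

```text
clock: 16.52
ee_pos: [0.5446, 0.1273, -0.016]
ee_rot: [2.118, 2.32, 0.001]
contact_force: [-1.9, 0.4, 5.8]
opening: 0.0398
gripper_force: 30.0
```

play_rows(
  commands=[
    [[-1, 0.3, 0, 0, 0], [-1, 0.3, 0, 0, 0], [-1, 0.3, 0, 0, 0], [-1, 0, 0, 0, 0], [-1, 0, 0, 0, 0]],
  ],
)

```text
clock: 16.93
ee_pos: [0.544, 0.1358, -0.0161]
ee_rot: [2.117, 2.319, -0.0]
contact_force: [0.3, -4.4, 4.2]
opening: 0.0399
gripper_force: 30.0
```

play_rows(
  commands=[
    [[-0.3, 0, 0, 0, 0], [0, 0, 0, 0, 0], [0.3, 0, 0, 0, 0], [0.5, 0, 0, 0, 0], [0.5, 0, 0, 0, 0], [0.5, 0, 0, 0, 0]],
  ],
)

```text
clock: 17.43
ee_pos: [0.5435, 0.1363, -0.0167]
ee_rot: [-2.118, -2.32, 0.0]
contact_force: [-0.0, 1.2, -0.3]
opening: 0.0675
gripper_force: 0.0
```

play_rows(
  commands=[
    [[0.5, 0, 0, -1, 0], [0.5, 0, 0, -2, 0], [0.5, 0, 0, -3, 0], [0.5, 0, 0, -3, 0], [0.5, -2, 0, -2, 0], [0.5, -4, 0, 0, 0], [0.5, -4, 0, 0, 0], [0.5, -4, 0, 0, 0], [0.5, -4, 0, 0, 0], [0.5, -4, 0, 0, 0]],
  ],
)

```text
clock: 18.27
ee_pos: [0.5634, -0.0847, 0.0945]
ee_rot: [2.117, 2.32, 0.001]
contact_force: [1.3, 0.5, -0.6]
opening: 0.0696
gripper_force: 0.0
```

play_rows(
  commands=[
    [[0.5, -3, 0, 0, 0], [0.5, -2, 0, 0, 0], [0.5, -1, 0, 0, 0], [0.5, 0, 0, 0, 0]],
  ],
)

```text
clock: 18.6
ee_pos: [0.569, -0.144, 0.0938]
ee_rot: [2.12, 2.318, -0.0]
contact_force: [-0.1, -0.2, -0.5]
opening: 0.0696
gripper_force: 0.0
```

```bash
python3 ana.py | grep -v before | awk '/^now$/{p=1} NR<6||p||/wedge|thick/' | tail -20; python3 -c "
from h import *
go([.5444,.1273,-.0165],.092)"
```

```text
thick end [0.5416 0.1173 0.032 ]
now [np.float64(252.5), np.float64(253.5), np.float64(253.5), np.float64(268.5), np.float64(275.5), np.float64(273.5), np.float64(255.5), np.float64(256.5), np.float64(256.5), np.float64(256.5)]
211 151 150 150 148 151 151 151 150 149 150 147 147 145 140 139 143 143 144 143 142 140 139 136 133 136 134 134 136 137 133
212 145 145 145 144 142 141 139 139 136 135 137 136 136 134 130 127 127 129 127 125 129 128 118 111 113 116 119 130 134 128
now
211 153 152 152 149 148 147 145 141 144 146 144 144 142 139 140 141 138 138 139 135 132 129 129 129 130 128 128 128 125 124
212 141 140 139 136 136 136 134 133 135 132 132 133 133 131 129 128 129 127 127 122 118 118 126 131 138 139 135 128 125 119
213 129 133 132 126 123 125 127 131 125 120 126 133 140 143 139 133 128 114 103 101 105 109 116 123 132 137 130 119 113 110
214 133 143 145 135 123 117 114 108 100  98 105 122 129 136 134 125 117 101  82  81  96 104 109 111 117 119 114 105 105 107
215 119 131 134 127 113 107 103  95  84  79  87  97 110 115 112 103 100  93  84  87  98 107 108 108 109 110 106 105 106 109

[... 732 characters left out ...]
 98  97  96
222  94  94  95  95  95  91  96  97  96  96  98  97  98  97  98  95  93  80  63  54  53  57  61  75  88  96  97  96  97  97
223  95  97  97  97  96  96  95  97  99  98  99  97  96  99  96  96  94  90  82  81  80  82  84  88  93  94  94  96  96  97
224  96  98  96  97  98  97  97  96  97  97  96  96  97  95  97  96  94  96  99  97 101 102 103 106 104 106 107 109 109 112
225  95  97  95  97  95  97  96  98 101 104 105 106 106 106 107 108 109 114 116 118 124 127 132 128 130 129 129 131 132 135
t 18.7 pos [ 0.569  -0.1419  0.0937] shift cm [ 2.703e+01 -1.000e-02  1.103e+01] toolyaw -0.001 F [-0.   0.1  0.1] op 0.0698 g 0.0
[[-0.091, 0.996, 0.0], [0.996, 0.091, 0.0], [0.0, 0.0, -1.0]]
```

The pointer now sits in the middle between the two marks: its slope is about 0.8, where level is 0.86 and the marks are at 1.66 and 0.17. The wedge is holding the deck and the robot is clear, so I hand in.

```bash
python3 -c "
from cell import ticket
print(ticket.hand_in())"
```

```text
the job is handed in; nothing more can be done
None
```

The wedge is under the middle of the right edge and holds the platform level: the last picture put the pointer about midway between the two thick marks. I handed the job in at about 18.7 s with the arm clear; the hand-in returned no verdict.

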